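# Tip the barrel tray to the gauge and set it level again

### The arm

A 7-joint arm with a two-finger parallel gripper is mounted at the origin on the work surface. World frame = base frame: x ahead of the robot, y to its left, z up, the work surface at z = 0. Lengths are in m, angles in rad, forces in N, time in s.
With the tool pointing down it reaches from about 0.35 to 0.9 m from the base axis. Payload 19.9 kg.
Tool frame: the origin (TCP) lies on the mounting face of the last link; the fingertips stand 199 mm ahead of it and the grasp point (between the pads) lies 180 mm ahead of it (grip_depth is the distance from the TCP to the grasp point, in m); z points along the fingers, y is the line along which they close (so a half turn about z gives the same grasp; the last joint's range is limited). The gripper opens to 94 mm and grips with 3 to 60 N. Pads are 16 mm wide; open, the fingers measure 119 mm over their backs; the gripper's body (75 mm by 177 mm) begins 78 mm behind the grasp point.
Start: joints at [-1.313, 0.417, -0.01, 1.614, 0.005, 1.111, -0.053], TCP at [0.184, 0.597, 0.405] pointing down, gripper open.
Joint ranges: [-2.81, 2.81], [-0.39, 2.02], [-1.27, 1.25], [0.06, 2.57], [-1.19, 4.33], [0.19, 2], [-2.82, 2.82]. Speed limits (rad/s): [1.89, 1.89, 2.39, 2.39, 3.01, 3.01, 3.01].

### API

Orientations are given as a 3x3 rotation matrix whose columns are the frame's x, y, z axes.
In Python, from station import sense, capture, camera_info, sign_off, find_in, masks_of, grip_depth gives the robot as it stands.
- The arm moves only by the tool move_arm, never from a script. Its argument "commands" is a list of rows, each a list of 3 entries, a list of its own where there are three numbers: the closure, from -1 (fully open) to 1 (shut), then the shift along the world's x, y, z scaled (see below), then the turn about the world's z scaled (see below). A call has 1 to 8 rows; each row is the pose to reach, as a shift and turn from the pose commanded when the call began; what a row does not reach only later rows make up. The controller multiplies each number of a shift by 800 mm and each number of a turn by 1.5 rad. A row lasts 1/10 s, in which the tool goes at most 50 mm and 8.59 degrees, less where a joint would pass 70% of its speed; a pose out of reach is approached as far as the arm can. A call with a number of a shift or a turn outside -1 to 1 is refused whole. A call with a gripper value outside its range is refused whole. The fingers move at their own pace and stop on an object; "force" is the grip in N (left out, the last holds). Time passes only in rows, so rows that repeat a pose let the fingers close. It gives the time, the measured TCP pose, the force, the opening and the grip force at its end, in the units of the state.
- sense(): the state, without advancing time (a new reading comes with each control period).
- capture(name): name is "scene" or "side" or "wrist"; returns the picture (384x512x3 uint8, blue, green, red); there is no depth.
- camera_info(name): a dict with "mtx" (3x3 intrinsics, pixels), "T" (4x4, takes a point from camera to world coordinates); the wrist camera has in their place "tool_from_camera" (4x4, takes a point from camera to tool coordinates, whose origin is the TCP and whose axes are the flange's). Camera axes: x right, y down, z forward; pixel columns grow to the right and rows downward; lengths in m; the calibration is good to about 2 mm. The wrist camera is an equidistant fisheye: a pixel r from the principal point sees the ray r / f radians off the axis. A picture is of the moment at which its call begins: read the wrist's pose just before it. camera_info takes no time and is no camera call.
- sign_off(): hands the job in; it is judged then, once.
Trained networks look in the newest picture that a camera, given by its name, has taken for a name from the list of things; names that differ only in an ending like _2 or _b are one class to them, and where a whole thing is asked for, a point or a joint stands for the part that bears it (a point fixed in the world has none). Each returns a list of dicts, best first, with "p" (0 to 1); they miss things now and then, are a little off and sometimes report something else, mostly with a low value. They report only what shows in the picture. A call takes as long as a camera call. They do not tell look-alikes from the thing itself.
- find_in(camera, name): "centre" ([column, row] in pixels, amid what is visible of it).
- masks_of(camera, name): "mask" (384x512 bool, what is visible of it) and "centre" ([column, row] in pixels, amid what is visible of it).
The state is a dict: "t": time; "qpos": joint angles; "joint_vel": joint speeds; "effort": joint torques, N m; "tcp_pos": TCP position; "tcp_rot": TCP orientation; "wrist_force": force on the tool from outside, world axes, zero at the start; "moment": the same for the moment, N m; "finger_gap": opening from 0.0 (shut) to 1.0 (fully open); "gripper_force": force on a finger pad.
Only numpy, scipy, OpenCV 4.12 (cv2) and the standard library are available. Lean on these libraries where they do the work, as an engineer would, in place of code of your own. Each camera call takes 0.05 s, during which the arm holds its last target. There are 200 camera calls.

### The job

Take the white parts tray by its handle and tip it up, its opposite edge staying on the table, until the tray's rim just touches the underside of the wooden gauge's jaw, and hold it in that light contact for about two seconds, so that the pencil barrel rolls over the sill to the low end of the tray. Do not shove the jaw: its setting must stay as it is. Then lower the tray gently, without letting it drop, until it lies level where it stood, let go, and leave the gauge and the other parts undisturbed.

Things in the scene. Friction and masses are not known exactly. Their poses are not given: they have to be found in the camera images.
- tray: white plastic open tray, 140 x 140 mm, rim 40 mm high, loose on the table, 0.3-0.5 kg. Origin: centre of its underside; z up; x points towards the handle. Walls 8 mm thick, floor 6 mm
- low_edge (a point): middle of the tray's bottom edge on the side away from the handle (tray x = -70 mm, z = 0); the edge runs along the tray's y and is the one to tip about. Axes as the tray's
- handle (a point): point to grip on the tray's handle (tray x = 108 mm, y = 0, z = 26 mm): a flat bar 22 mm wide (along y) and 14 mm thick, running out from the wall at tray x = 70 mm to x = 130 mm, its middle 26 mm above the underside. Axes as the tray's
- sill (a point): middle of the crest of a low sill across the tray's floor (tray x = 22 mm), 4 mm above the floor, falling off at about 8 degrees to the handle side and 4 degrees to the other; the barrel rolls over it once the tray is tilted more than about 10 degrees
- barrel: lime green pencil barrel, cylinder 24 mm in diameter and 110 mm long, lying across the tray (along the tray's y) against the wall of the handle end at the start. Origin: its centre; it can roll
- gauge: upright wooden slide gauge fixed to the table beside the tray (on the tray's +y side): foot 70 x 60 x 22 mm, flat post 26 x 14 mm up to 170 mm. Origin: centre of the foot's underside; its y is about parallel to the tray's y; the jaw points to its -y
- jaw (a joint): height setting of the gauge's sliding jaw, m; the jaw's underside is 60 mm plus this value above the table; it grows upward; held by friction only (it slips at about 14 N)
- jaw_tip (a point): lowest point of the jaw's blade, about over the tray's side wall. The blade is a 12 mm wide bar with a round underside (6 mm radius, round about the gauge's y) and runs 20 mm farther towards the tray's middle, and 59 mm back to the post; it hangs over the rim of the tray's +y side wall
- tube: bystander: silver spring housing tube, 28 mm across, 90 mm tall, upright. Origin: centre of underside
- cap: bystander: chunky black eraser cap, 38 mm across, 62 mm tall. Origin: centre of underside
- stopper: bystander: cobalt glass bottle stopper, 48 mm across, 64 mm tall. Origin: centre of underside
Not all that is in view belongs to the job. There is more than one size of the gauge; the job needs the largest.

How it is judged:
By the outcome, as a careful person would: the job done as asked, in the order asked, and still so for the second after the job is handed in, with the robot touching nothing.
It also fails if it takes over 67 s, if anything falls off the work surface, if the arm or the gripper's body presses on something with over 40 N, if the wrist force passes 120 N, or if a joint passes its speed limit or range.

## Working session

There is one attempt and no reset: what is moved stays moved. The work goes in short steps, Python scripts to look and compute and a tool call to move; the robot and the scene stay as the last step left them, time stands still between calls to the robot, and variables do not carry over. Pictures are saved under pics/ and viewed, at most 10 in all, crops included, and the job is handed in when it is done.

Besides the shell and the picture viewer there is one more tool, called after "Request:" as name([rows], argument=value, ...), one row to a line, values as JSON. move_arm: Moves the arm, as the interface text tells. Its arguments: {"type":"object","properties":{"commands":{"type":"array","items":{"type":"array"}},"force":{"type":"number"}},"required":["commands"]}

```bash
mkdir -p pics; ls; cat > h.py <<'E'
import numpy as np, cv2
from station import *
def ray(cam,px):
    c=camera_info(cam);K=np.array(c['mtx']);T=np.array(c['T'])
    d=T[:3,:3]@np.linalg.solve(K,[px[0],px[1],1.]);return T[:3,3],d
def onz(cam,px,z):
    o,d=ray(cam,px);return o+d*(z-o[2])/d[2]
def proj(cam,P):
    c=camera_info(cam);K=np.array(c['mtx']);T=np.linalg.inv(np.array(c['T']))
    q=(T[:3,:3]@np.atleast_2d(P).T+T[:3,3:]);u=K@q;return (u[:2]/u[2]).T
def tri(pa,pb,a='scene',b='side'):
    o1,d1=ray(a,pa);o2,d2=ray(b,pb)
    A=np.stack([d1,-d2],1);s=np.linalg.lstsq(A,o2-o1,rcond=None)[0]
    p,q=o1+s[0]*d1,o2+s[1]*d2;return (p+q)/2,np.linalg.norm(p-q)
E
python3 - <<'E'
from h import *
ims=[]
for c in ['scene','side']:
    im=capture(c);cv2.imwrite(f'pics/{c}0.png',im);ims.append(im)
    T=np.array(camera_info(c)['T']);print(c,T[:3,3].round(3),T[:3,2].round(2))
    for n in ['tray','handle','barrel','gauge','jaw_tip','tube','cap','stopper']:
        print(n,[(np.round(r['centre']).tolist(),round(r['p'],2)) for r in find_in(c,n)][:5])
print(sense()['t'],grip_depth)
E
```

```text
pics
scene [1.03  0.451 0.691] [-0.57 -0.45 -0.69]
tray [([272.0, 210.0], 0.72)]
handle [([272.0, 210.0], 0.73), ([221.0, 145.0], 0.69)]
barrel [([263.0, 218.0], 0.5), ([318.0, 217.0], 0.23)]
gauge [([291.0, 280.0], 0.8), ([389.0, 254.0], 0.79), ([320.0, 223.0], 0.57)]
jaw_tip [([384.0, 246.0], 0.98), ([289.0, 270.0], 0.95), ([317.0, 215.0], 0.57)]
tube [([228.0, 169.0], 0.73)]
cap [([198.0, 164.0], 0.87)]
stopper [([217.0, 149.0], 0.71)]
side [ 0.084 -0.389  0.649] [ 0.5   0.53 -0.69]
tray [([238.0, 209.0], 0.85)]
handle []
barrel [([255.0, 194.0], 0.59)]
gauge [([243.0, 136.0], 0.89), ([204.0, 158.0], 0.88), ([156.0, 149.0], 0.8), ([208.0, 148.0], 0.43)]
jaw_tip [([209.0, 150.0], 0.93), ([242.0, 132.0], 0.6), ([155.0, 142.0], 0.52)]
tube [([289.0, 235.0], 0.72)]
cap [([329.0, 266.0], 0.88)]
stopper [([294.0, 310.0], 0.76)]
0.9 0.1804
```

View pics/scene0.png

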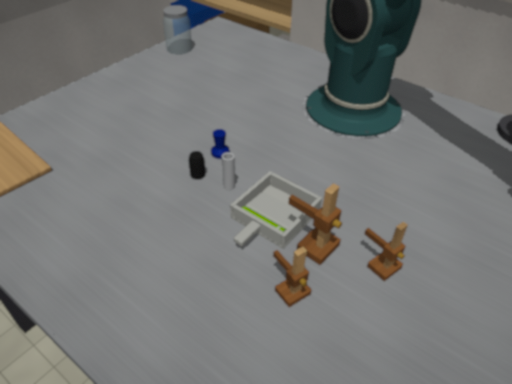

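View pics/side0.png

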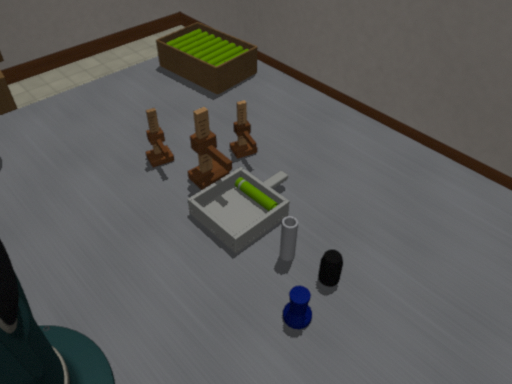

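Scene picture: the tray is at (272,210) with its handle end at (247,235). Candidates for the gauge are the large one at (320,223), a small one at (291,280) and another small one at (389,254). I choose (320,223), which is the tallest and has its jaw over the tray. In the side view it is at (205,150). The box of green pencils in the side view at (205,55) is a distractor. Next I fit the poses and check them in a close crop.

```bash
cat >> h.py <<'E'
def R2(a): return np.array([[np.cos(a),-np.sin(a),0],[np.sin(a),np.cos(a),0],[0,0,1]])
def box(x0,x1,y0,y1,z0,z1): return np.array([[x,y,z] for x in (x0,x1) for y in (y0,y1) for z in (z0,z1)],float)
def W(p,P): return P@R2(p[2]).T+np.array([p[0],p[1],0])
def sil(cam,boxes,S=4):
    m=np.zeros((384*S,512*S),np.uint8)
    for b in boxes:
        h=cv2.convexHull(((proj(cam,b)+.5)*S).astype(np.float32)).astype(np.int32);cv2.fillPoly(m,[h],1)
    return cv2.resize(m.astype(np.float32),(512,384),interpolation=cv2.INTER_AREA)
TRAY=[box(-.07,.07,-.07,.07,0,.04),box(.07,.13,-.011,.011,.019,.033)]
FOOT=[box(-.035,.035,-.03,.03,0,.022)]
def edges(cam,im,pts,col,seq):
    q=proj(cam,pts)
    for s in seq: cv2.polylines(im,[np.round((q[s]+.5)*8).astype(int)],False,col,1,cv2.LINE_AA,3)
E
python3 - <<'E'
from h import *
from scipy.optimize import minimize
M={}
for c in ['scene','side']:
    capture(c)
    M[c,'t']=masks_of(c,'tray')[0]['mask']; 
    ms=masks_of(c,'barrel'); M[c,'b']=ms[0]['mask']
    g=masks_of(c,'gauge');want=np.array([320,223] if c=='scene' else [207,150])
    g=min(g,key=lambda r:np.linalg.norm(np.array(r['centre'])-want));M[c,'g']=g['mask'];print(c,g['p'],g['centre'],g['mask'].sum(),M[c,'t'].sum(),M[c,'b'].sum())
np.savez('m.npz',**{a+b:v for (a,b),v in M.items()})
def cost(p):
    s=0
    for c in ['scene','side']:
        sl=sil(c,[W(p,b) for b in TRAY]);t=M[c,'t'];
        ign=cv2.dilate((M[c,'b']|M[c,'g']).astype(np.uint8),np.ones((3,3)))>0
        s+=np.abs(sl-t)[~ign].sum()
    return s
p0=onz('scene',[275,208],.02);h0=onz('scene',[247,235],.026)
p=[p0[0],p0[1],np.arctan2(*(h0-p0)[1::-1])];print(p,cost(p))
for k in range(3):
    r=minimize(cost,p,method='Nelder-Mead',options=dict(initial_simplex=np.array(p)+np.vstack([np.zeros(3),np.diag([.01,.01,.1])/(k+1)])));p=r.x
print('tray',p.round(4),r.fun, 'handle',W(p,np.array([[.108,0,.026]])).round(4))
np.save('tray.npy',p)
ims=[]
for c,(u,v) in [('scene',(215,165)),('side',(150,95))]:
    im=cv2.imread(f'pics/{c}0.png')
    S=cv2.resize(im[v:v+110,u:u+150],None,fx=5,fy=5,interpolation=cv2.INTER_CUBIC)
    q=lambda P:((proj(c,P)-[u,v]+.5)*5).astype(np.int32)
    for b,col in [(TRAY[0],(0,0,255)),(TRAY[1],(255,0,0))]:
        B=W(p,b)
        for i in range(8):
            for j in range(i):
                if bin(i^j).count('1')==1: cv2.line(S,tuple(map(int,q(B[i:i+1])[0])),tuple(map(int,q(B[j:j+1])[0])),col,1,cv2.LINE_AA)
    cv2.imwrite(f'pics/{c}1.png',S)
for n,w in [('tube',.045),('cap',.03),('stopper',.03)]:
    P,e=tri(find_in('scene',n)[0]['centre'],find_in('side',n)[0]['centre']);print(n,P.round(3),round(e,4))
E
```

```text
scene 0.72 [321.0, 222.2] 2231 3841 221
side 0.63 [203.4, 160.1] 1897 4836 528
[np.float64(0.4814540925119938), np.float64(0.07831830726076727), np.float64(0.05148847665274244)] 689.0625
tray [0.4785 0.0808 0.0005] 377.0625 handle [[0.5865 0.0808 0.026 ]]
tube [ 0.48  -0.056  0.058] 0.0071
cap [ 0.485 -0.031  0.095] 0.1569
stopper [ 0.392 -0.158  0.026] 0.001
```

View pics/scene1.png

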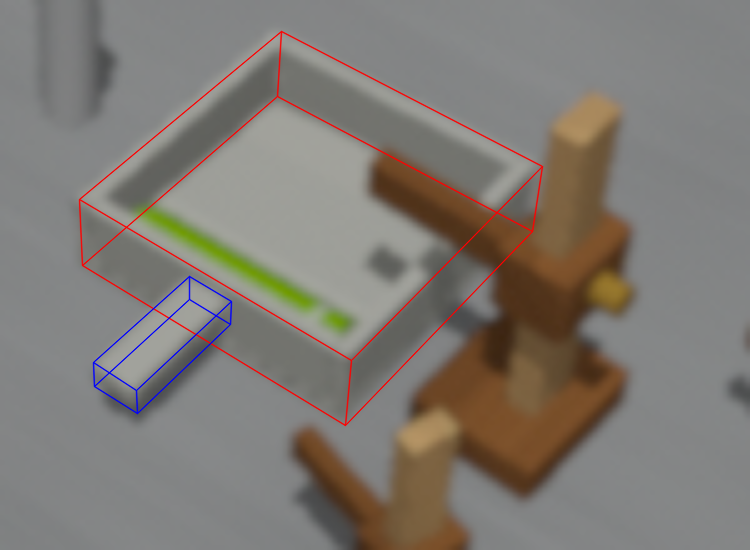

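View pics/side1.png

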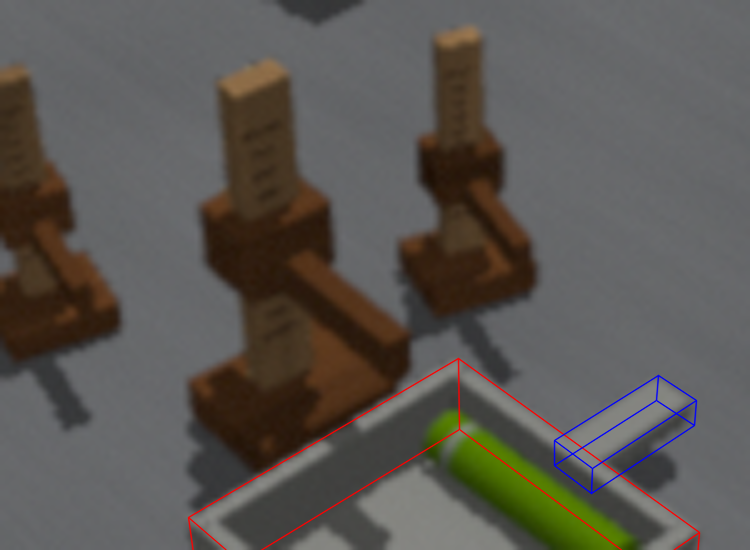

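The crops show the tray model (red) lying on the tray in the scene view, and the handle (blue) about 2 px off in the side view. The chosen large gauge at (320,223) has its blade over the tray's side wall. Now I take the gauge geometry and the tip trajectory.

```bash
python3 - <<'E'
from h import *
a=lambda x,y:[215+x/5-.5,165+y/5-.5]
b=lambda x,y:[150+x/5-.5,95+y/5-.5]
print('post top',tri(a(590,112),b(255,80)))
print('blade end bottom',tri(a(374,192),b(393,376)))
print('blade end top',tri(a(385,153),b(400,325)))
for q in [(525,485),(625,375),(415,400)]: print('foot top sc',onz('scene',a(*q),.022).round(4))
for q in [(190,395),(262,445),(400,365)]: print('foot top si',onz('side',b(*q),.022).round(4))
# handle end top corners, side crop
for q in [(659,370),(708,398)]: print('handle end side',onz('side',b(*q),.033).round(4))
for q in [(94,362),(138,390)]: print('handle end scene',onz('scene',a(*q),.033).round(4))
s=sense();print(s['t'],s['tcp_pos'],np.round(s['tcp_rot'],3),s['wrist_force'],s['finger_gap'])
E
```

```text
post top (array([0.49971419, 0.20926926, 0.17103783]), np.float64(9.313155170452931e-05))
blade end bottom (array([0.49615764, 0.12513127, 0.07673134]), np.float64(0.0055629549875763715))
blade end top (array([0.49879929, 0.1269574 , 0.10062545]), np.float64(3.569155505382419e-05))
foot top sc [0.5441 0.2304 0.022 ]
foot top sc [0.4724 0.2318 0.022 ]
foot top sc [0.536  0.1741 0.022 ]
foot top si [0.4629 0.2258 0.022 ]
foot top si [0.4661 0.1805 0.022 ]
foot top si [0.5409 0.1805 0.022 ]
handle end side [0.6111 0.0941 0.033 ]
handle end side [0.6134 0.0678 0.033 ]
handle end scene [0.608  0.0696 0.033 ]
handle end scene [0.6081 0.0922 0.033 ]
1.6 [0.18394722 0.59732516 0.40463783] [[-0.956  0.294 -0.   ]
 [ 0.294  0.956 -0.   ]
 [ 0.    -0.    -1.   ]] [-0.11406733  0.34370871  0.27003804] 1.0004644752138778
```

```bash
python3 - <<'E'
from h import *
print('small top',tri([300,251],[241.5,103]))
print('slider',tri([281,254],[253,142]))
for h in [.074,.078,.082,.086]:
    f=lambda t:-.0885*np.sin(t)+(h+.006)*np.cos(t)-.046
    from scipy.optimize import brentq
    print(h,np.degrees(brentq(f,0,1)))
for d in [0,2,4,6,8,10,12,14,16,18,19,20,21,22,23,24,25]:
    t=np.radians(d);dx=.178*np.cos(t)-.026*np.sin(t)-.178;dz=.178*np.sin(t)+.026*np.cos(t)-.026
    print(d,'mm',round(dx*1e3,1),round(dz*1e3,1),'scaled',round(dx/.8,4),round(dz/.8,4))
s=sense();R=np.array(s['tcp_rot']);print(np.arctan2(R[1,1],R[0,1])/1.5,'need turn',(np.pi/2-np.arctan2(R[1,1],R[0,1]))/1.5)
print((np.array([.5875,.081,.206])-s['tcp_pos'])/.8)
E
```

```text
small top (array([0.62123235, 0.2286212 , 0.12605974]), np.float64(0.0010439674091734373))
slider (array([0.60360978, 0.17766093, 0.06026004]), np.float64(0.0050331810184315335))
0.074 19.432043115789828
0.078 21.357974322742667
0.082 23.209902477459966
0.086 24.989703859677356
0 mm 0.0 0.0 scaled 0.0 0.0
2 mm -1.0 6.2 scaled -0.0013 0.0077
4 mm -2.2 12.4 scaled -0.0028 0.0154
6 mm -3.7 18.5 scaled -0.0046 0.0231
8 mm -5.4 24.5 scaled -0.0067 0.0306
10 mm -7.2 30.5 scaled -0.009 0.0381
12 mm -9.3 36.4 scaled -0.0116 0.0456
14 mm -11.6 42.3 scaled -0.0145 0.0529
16 mm -14.1 48.1 scaled -0.0176 0.0601
18 mm -16.7 53.7 scaled -0.0209 0.0672
19 mm -18.2 56.5 scaled -0.0227 0.0707
20 mm -19.6 59.3 scaled -0.0245 0.0741
21 mm -21.1 62.1 scaled -0.0264 0.0776
22 mm -22.7 64.8 scaled -0.0284 0.081
23 mm -24.3 67.5 scaled -0.0304 0.0844
24 mm -26.0 70.2 scaled -0.0325 0.0877
25 mm -27.7 72.8 scaled -0.0346 0.091
0.8480070856601744 need turn 0.1991904655364234
[ 0.50444098 -0.64540646 -0.24829729]
```

Request:
move_arm([
  [-1,[0.504,-0.645,0],0.199],
  [-1,[0.504,-0.645,0],0.199],
  [-1,[0.504,-0.645,0],0.199],
  [-1,[0.504,-0.645,0],0.199],
  [-1,[0.504,-0.645,0],0.199],
  [-1,[0.504,-0.645,0],0.199],
  [-1,[0.504,-0.645,0],0.199],
  [-1,[0.504,-0.645,0],0.199],
], force=12)

```text
t: 2.4
tcp_pos: [0.4301, 0.2817, 0.405]
tcp_rot: [[-1.0, 0.0, 0.001], [0.0, 1.0, 0.0], [-0.001, 0.0, -1.0]]
wrist_force: [0.7, 1.3, -0.8]
finger_gap: 1.003
gripper_force: 0.0
```

Request:
move_arm([
  [-1,[0.197,-0.251,-0.05],0],
  [-1,[0.197,-0.251,-0.05],0],
  [-1,[0.197,-0.251,-0.05],0],
  [-1,[0.197,-0.251,-0.05],0],
  [-0.4,[0.197,-0.251,-0.05],0],
  [-0.4,[0.197,-0.251,-0.05],0],
  [-0.4,[0.197,-0.251,-0.05],0],
  [-0.4,[0.197,-0.251,-0.05],0],
])

```text
t: 3.2
tcp_pos: [0.5863, 0.0839, 0.3647]
tcp_rot: [[-1.0, -0.001, -0.0], [-0.001, 1.0, 0.001], [0.0, 0.001, -1.0]]
wrist_force: [-0.5, 0.3, -0.3]
finger_gap: 0.712
gripper_force: 0.0
```

```bash
python3 - <<'E'
from h import *
s=sense();im=capture('wrist');cv2.imwrite('pics/w0.png',im)
c=camera_info('wrist');K=np.array(c['mtx']);T=np.array(c['tool_from_camera']);print(c)
print(s['t'],s['tcp_pos'],np.round(s['tcp_rot'],4).tolist(),s['wrist_force'],s['finger_gap'])
R=np.array(s['tcp_rot']);p=np.array(s['tcp_pos'])
def pw(P):
    q=(R.T@(P-p).T).T;q=(T[:3,:3].T@(q-T[:3,3]).T).T
    th=np.arctan2(np.hypot(q[:,0],q[:,1]),q[:,2]);ph=np.arctan2(q[:,1],q[:,0])
    return np.c_[K[0,0]*th*np.cos(ph)+K[0,2],K[1,1]*th*np.sin(ph)+K[1,2]]
t=np.load('tray.npy');S=im.copy()
for b in TRAY:
    q=pw(W(t,b))
    for i in range(8):
        for j in range(i):
            if bin(i^j).count('1')==1: cv2.line(S,tuple(map(int,q[i])),tuple(map(int,q[j])),(0,0,255),1,cv2.LINE_AA)
cv2.imwrite('pics/w1.png',S)
E
```

```text
{'mtx': array([[297.31863964,   0.        , 253.42201859],
       [  0.        , 297.31863964, 198.36173707],
       [  0.        ,   0.        ,   1.        ]]), 'tool_from_camera': array([[ 3.75361200e-04, -9.70885351e-01, -2.39544349e-01,
         6.92871741e-02],
       [ 9.99999708e-01,  2.05017769e-04,  7.36032147e-04,
         5.74428905e-04],
       [-6.65491981e-04, -2.39544556e-01,  9.70885144e-01,
         1.99279345e-02],
       [ 0.00000000e+00,  0.00000000e+00,  0.00000000e+00,
         1.00000000e+00]])}
3.2 [0.58630811 0.08393531 0.36467312] [[-1.0, -0.0008, -0.0003], [-0.0008, 1.0, 0.0005], [0.0003, 0.0005, -1.0]] [-0.46121776  0.27313819 -0.25699637] 0.7124092176652382
```

View pics/w1.png

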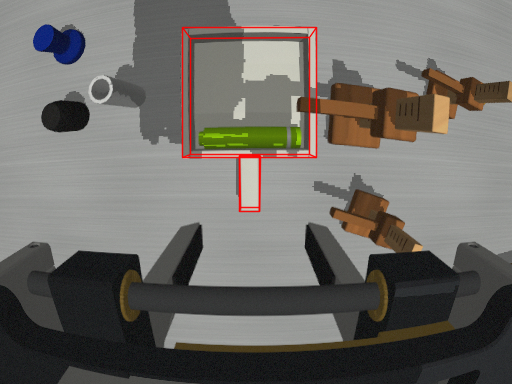

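The wrist view shows the tray model on the tray at (250,92), the handle at (250,184), and the barrel against the handle wall at (250,137). The large gauge's blade tip is over the side wall at (300,104). Descending now.

Request:
move_arm([
  [-0.4,[0,-0.0035,-0.06],0],
  [-0.4,[0,-0.0035,-0.12],0],
  [-0.4,[0,-0.0035,-0.17],0],
  [-0.4,[0,-0.0035,-0.195],0],
  [-0.4,[0,-0.0035,-0.196],0],
  [-0.4,[0,-0.0035,-0.196],0],
])

```text
t: 3.85
tcp_pos: [0.5867, 0.081, 0.2087]
tcp_rot: [[-1.0, -0.001, 0.001], [-0.001, 1.0, 0.0], [-0.001, 0.0, -1.0]]
wrist_force: [0.8, -0.3, 0.6]
finger_gap: 0.699
gripper_force: 0.0
```

Request:
move_arm([
  [1,[0,0,-0.002],0],
  [1,[0,0,-0.002],0],
  [1,[0,0,-0.002],0],
  [1,[0,0,-0.002],0],
  [1,[0,0,-0.002],0],
  [1,[0,0,-0.002],0],
  [1,[0,0,-0.002],0],
  [1,[0,0,-0.002],0],
], force=15)

```text
t: 4.65
tcp_pos: [0.5868, 0.08, 0.2063]
tcp_rot: [[-1.0, 0.0, 0.0], [0.0, 1.0, -0.0], [-0.0, -0.0, -1.0]]
wrist_force: [0.1, -0.5, 3.5]
finger_gap: 0.231
gripper_force: 15.0
```

Request:
move_arm([
  [1,[-0.0006,0.0,0.0038],0],
  [1,[-0.0013,0.0,0.0077],0],
  [1,[-0.002,0.0,0.0115],0],
  [1,[-0.0028,0.0,0.0154],0],
  [1,[-0.0037,0.0,0.0192],0],
  [1,[-0.0046,0.0,0.0231],0],
  [1,[-0.0056,0,0.0268],0],
  [1,[-0.0067,0,0.0306],0],
])

```text
t: 5.45
tcp_pos: [0.5813, 0.08, 0.231]
tcp_rot: [[-1.0, 0.0, 0.0], [0.0, 1.0, -0.0], [-0.0, -0.0, -1.0]]
wrist_force: [-0.3, -0.2, -3.1]
finger_gap: 0.235
gripper_force: 15.0
```

Request:
move_arm([
  [1,[-0.0011,0,0.0038],0],
  [1,[-0.0023,0.0,0.0075],0],
  [1,[-0.0036,0.0,0.0112],0],
  [1,[-0.0049,0.0,0.015],0],
  [1,[-0.0063,0.0,0.0186],0],
  [1,[-0.0078,0.0,0.0223],0],
  [1,[-0.0093,0,0.026],0],
  [1,[-0.0109,0,0.0295],0],
])

```text
t: 6.25
tcp_pos: [0.5726, 0.08, 0.2546]
tcp_rot: [[-1.0, 0.0, 0.0], [0.0, 1.0, -0.0], [-0.0, -0.0, -1.0]]
wrist_force: [-0.1, -0.9, -2.8]
finger_gap: 0.236
gripper_force: 15.0
```

```bash
cat > v.py <<'E'
from h import *
import sys
# tilt check picture: side (left) and scene (right), scaled
A=[]
for c,(u,v) in [('side',(170,90)),('scene',(220,165))]:
    im=capture(c)[v:v+110,u:u+125];A.append(cv2.resize(im,None,fx=3.2,fy=3.2,interpolation=cv2.INTER_CUBIC))
cv2.imwrite(sys.argv[1],np.hstack(A))
s=sense();print(s['t'],s['tcp_pos'],s['wrist_force'],s['moment'],s['finger_gap'])
E
python3 v.py pics/t16.png
```

```text
6.35 [0.57263173 0.08000629 0.25470256] [ 0.43329552 -0.94229835 -2.92773568] [-0.10013649 -0.08379927  0.07090584] 0.22831185607069657
```

View pics/t16.png

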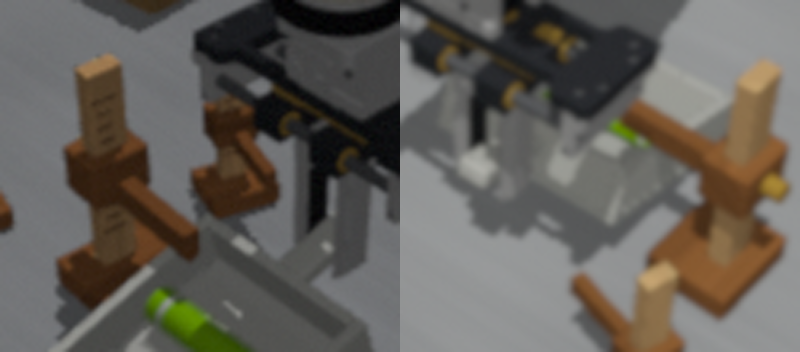

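The crop shows the tray tipped at about 16° with the barrel already rolled to the low end, and the rim still clear of the jaw. I approach slowly and feel for contact.

Request:
move_arm([
  [1,[-0.0008,0,0.0018],0],
  [1,[-0.0016,0,0.0036],0],
  [1,[-0.0024,0,0.0053],0],
  [1,[-0.0033,0,0.0071],0],
  [1,[-0.0033,0,0.0071],0],
])

```text
t: 6.85
tcp_pos: [0.57, 0.08, 0.2602]
tcp_rot: [[-1.0, 0.0, 0.0], [0.0, 1.0, -0.0], [-0.0, -0.0, -1.0]]
wrist_force: [0.5, 0.2, -1.2]
finger_gap: 0.232
gripper_force: 15.0
```

Request:
move_arm([
  [1,[-0.0004,0,0.0009],0],
  [1,[-0.0009,0,0.0018],0],
  [1,[-0.0009,0,0.0018],0],
])

```text
t: 7.15
tcp_pos: [0.5693, 0.08, 0.2615]
tcp_rot: [[-1.0, 0.0, 0.0], [0.0, 1.0, -0.0], [-0.0, -0.0, -1.0]]
wrist_force: [1.2, 0.9, -3.6]
finger_gap: 0.233
gripper_force: 15.0
```

Request:
move_arm([
  [1,[-0.0004,0,0.0009],0],
  [1,[-0.0009,0,0.0017],0],
  [1,[-0.0009,0,0.0017],0],
])

```text
t: 7.45
tcp_pos: [0.5686, 0.08, 0.2629]
tcp_rot: [[-1.0, 0.0, 0.0], [0.0, 1.0, -0.0], [-0.0, -0.0, -1.0]]
wrist_force: [0.7, -0.7, -2.8]
finger_gap: 0.234
gripper_force: 15.0
```

Request:
move_arm([
  [1,[-0.0005,0,0.0009],0],
  [1,[-0.0005,0,0.0009],0],
])

```text
t: 7.65
tcp_pos: [0.5682, 0.08, 0.2636]
tcp_rot: [[-1.0, 0.0, 0.0], [0.0, 1.0, -0.0], [-0.0, -0.0, -1.0]]
wrist_force: [1.2, -1.6, -1.5]
finger_gap: 0.234
gripper_force: 15.0
```

Request:
move_arm([
  [1,[-0.0004,0,0.0009],0],
  [1,[-0.0004,0,0.0009],0],
])

```text
t: 7.85
tcp_pos: [0.5678, 0.0799, 0.2642]
tcp_rot: [[-1.0, 0.0, -0.0], [0.0, 1.0, -0.0], [0.0, -0.0, -1.0]]
wrist_force: [2.1, -1.8, -3.2]
finger_gap: 0.235
gripper_force: 15.0
```

```bash
cat > f.py <<'E'
from h import *
import sys
F=[];Mo=[]
for i in range(5):
    capture('side');s=sense();F.append(s['wrist_force']);Mo.append(s['moment'])
print(s['t'],np.round(s['tcp_pos'],4),np.mean(F,0).round(2),np.std(F,0).round(2),np.mean(Mo,0).round(3))
im=capture('side')
if len(sys.argv)>1: cv2.imwrite(sys.argv[1],cv2.resize(im[100:200,180:305],None,fx=6,fy=6,interpolation=cv2.INTER_CUBIC))
E
python3 f.py pics/t20.png
```

```text
8.1 [0.5679 0.0799 0.2642] [ 1.06 -1.41 -3.57] [0.37 0.25 0.52] [-0.366 -0.334  0.052]
```

View pics/t20.png

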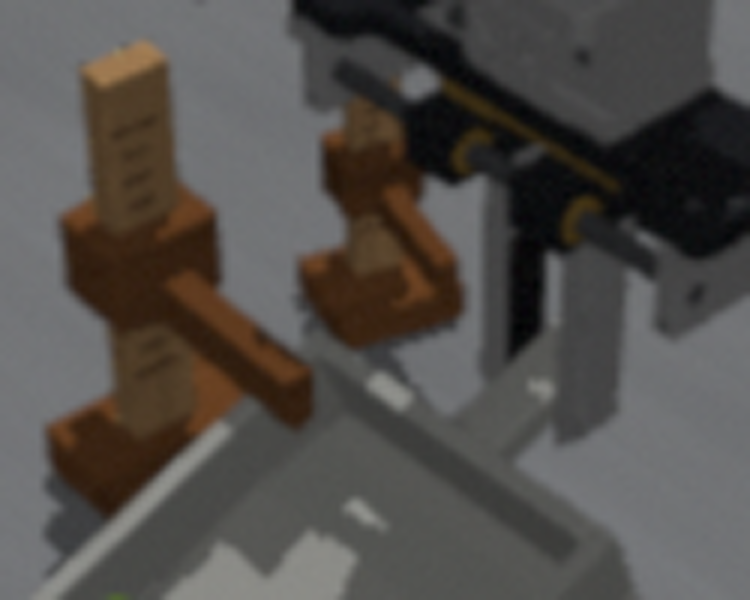

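The side crop shows the blade tip at about (300,400) in the crop, touching or nearly touching the rim. The moments have also started to change. I take a tiny further step to confirm contact.

Request:
move_arm([
  [1,[-0.0003,0,0.0005],0],
  [1,[-0.0003,0,0.0005],0],
])

```text
t: 8.35
tcp_pos: [0.5676, 0.0799, 0.2646]
tcp_rot: [[-1.0, 0.0, 0.0], [0.0, 1.0, -0.0], [-0.0, -0.0, -1.0]]
wrist_force: [2.1, -2.5, -4.8]
finger_gap: 0.234
gripper_force: 15.0
```

```bash
python3 f.py
```

```text
8.6 [0.5677 0.0799 0.2646] [ 2.17 -2.27 -5.2 ] [0.63 0.45 0.11] [-0.658 -0.562  0.039]
```

Contact is confirmed: Fz rose 1.6 N for 0.4 mm, and the jaw load is about 4 N. I ease off slightly and hold.

Request:
move_arm([
  [1,[0.0001,0,-0.0002],0],
  [1,[0.0001,0,-0.0002],0],
  [1,[0.0001,0,-0.0002],0],
  [1,[0.0001,0,-0.0002],0],
  [1,[0.0001,0,-0.0002],0],
  [1,[0.0001,0,-0.0002],0],
  [1,[0.0001,0,-0.0002],0],
  [1,[0.0001,0,-0.0002],0],
])

```text
t: 9.45
tcp_pos: [0.5677, 0.08, 0.2645]
tcp_rot: [[-1.0, 0.0, 0.0], [0.0, 1.0, -0.0], [-0.0, -0.0, -1.0]]
wrist_force: [2.4, -2.9, -4.6]
finger_gap: 0.232
gripper_force: 15.0
```

Request:
move_arm([
  [1,[0,0,0],0],
  [1,[0,0,0],0],
  [1,[0,0,0],0],
  [1,[0,0,0],0],
  [1,[0,0,0],0],
  [1,[0,0,0],0],
  [1,[0,0,0],0],
  [1,[0,0,0],0],
])

```text
t: 10.25
tcp_pos: [0.5677, 0.08, 0.2645]
tcp_rot: [[-1.0, 0.0, 0.0], [0.0, 1.0, -0.0], [-0.0, -0.0, -1.0]]
wrist_force: [1.9, -2.9, -4.3]
finger_gap: 0.234
gripper_force: 15.0
```

```bash
python3 f.py
```

```text
10.5 [0.5677 0.08   0.2645] [ 2.13 -2.74 -4.35] [0.44 0.37 0.59] [-0.696 -0.53   0.085]
```

Request:
move_arm([
  [1,[0,0,0],0],
  [1,[0,0,0],0],
  [1,[0.0011,0,-0.0021],0],
  [1,[0.0029,0,-0.0056],0],
  [1,[0.0046,0,-0.0091],0],
  [1,[0.0062,0,-0.0127],0],
  [1,[0.0078,0,-0.0163],0],
  [1,[0.0093,0,-0.0199],0],
])

```text
t: 11.35
tcp_pos: [0.5753, 0.08, 0.2483]
tcp_rot: [[-1.0, 0.0, 0.0], [0.0, 1.0, 0.0], [-0.0, 0.0, -1.0]]
wrist_force: [1.4, 0.0, -0.2]
finger_gap: 0.232
gripper_force: 15.0
```

Request:
move_arm([
  [1,[0.0015,0,-0.0036],0],
  [1,[0.0029,0,-0.0073],0],
  [1,[0.0042,0,-0.011],0],
  [1,[0.0055,0,-0.0148],0],
  [1,[0.0067,0,-0.0186],0],
  [1,[0.0078,0,-0.0223],0],
  [1,[0.0089,0,-0.026],0],
  [1,[0.0099,0,-0.0298],0],
])

```text
t: 12.15
tcp_pos: [0.5831, 0.08, 0.2245]
tcp_rot: [[-1.0, 0.0, -0.0], [0.0, 1.0, -0.0], [0.0, -0.0, -1.0]]
wrist_force: [1.2, -0.0, -1.2]
finger_gap: 0.238
gripper_force: 15.0
```

Request:
move_arm([
  [1,[0.0009,0,-0.0038],0],
  [1,[0.0018,0,-0.0077],0],
  [1,[0.0022,0,-0.0096],0],
  [1,[0.0026,0,-0.0115],0],
  [1,[0.003,0,-0.0134],0],
  [1,[0.0033,0,-0.0154],0],
  [1,[0.0037,0,-0.0173],0],
  [1,[0.0037,0,-0.0173],0],
])

```text
t: 12.95
tcp_pos: [0.586, 0.0799, 0.2107]
tcp_rot: [[-1.0, 0.0, -0.0], [0.0, 1.0, -0.0], [0.0, -0.0, -1.0]]
wrist_force: [-0.0, -0.1, -1.0]
finger_gap: 0.231
gripper_force: 15.0
```

Request:
move_arm([
  [1,[0.0003,0,-0.0012],0],
  [1,[0.0005,0,-0.0024],0],
  [1,[0.0007,0,-0.0036],0],
  [1,[0.0009,0,-0.0046],0],
  [1,[0.0009,0,-0.0052],0],
  [1,[0.0009,0,-0.0052],0],
])

```text
t: 13.55
tcp_pos: [0.5868, 0.08, 0.2069]
tcp_rot: [[-1.0, 0.0, 0.0], [0.0, 1.0, -0.0], [-0.0, -0.0, -1.0]]
wrist_force: [-3.2, 0.0, 6.2]
finger_gap: 0.233
gripper_force: 15.0
```

```bash
cat > w.py <<'E'
from h import *
import sys
s=sense();im=capture('wrist')
c=camera_info('wrist');K=np.array(c['mtx']);T=np.array(c['tool_from_camera'])
R=np.array(s['tcp_rot']);p=np.array(s['tcp_pos'])
def pw(P):
    q=(R.T@(P-p).T).T;q=(T[:3,:3].T@(q-T[:3,3]).T).T
    th=np.arctan2(np.hypot(q[:,0],q[:,1]),q[:,2]);ph=np.arctan2(q[:,1],q[:,0])
    return np.c_[K[0,0]*th*np.cos(ph)+K[0,2],K[1,1]*th*np.sin(ph)+K[1,2]]
t=np.load('tray.npy')
for b in TRAY:
    q=pw(W(t,b))
    for i in range(8):
        for j in range(i):
            if bin(i^j).count('1')==1: cv2.line(im,tuple(map(int,q[i])),tuple(map(int,q[j])),(0,0,255),1,cv2.LINE_AA)
cv2.imwrite(sys.argv[1],im)
E
python3 f.py; python3 w.py pics/w2.png
```

```text
13.8 [0.5868 0.08   0.207 ] [-3.48 -0.79  6.04] [0.23 0.49 0.34] [-0.178  0.83   0.037]
```

View pics/w2.png

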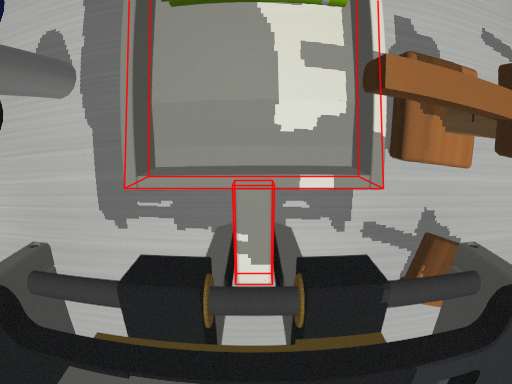

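The wrist view shows the tray level with its outline on the original pose, and the barrel at the far low end at (255,2). Releasing now.

Request:
move_arm([
  [1,[-0.0003,0,0.0005],0],
  [1,[-0.0003,0,0.0005],0],
  [-0.4,[-0.0003,0,0.0005],0],
  [-0.4,[-0.0003,0,0.0005],0],
  [-0.4,[-0.0003,0,0.0005],0],
  [-0.4,[-0.0003,0,0.0005],0],
  [-0.4,[-0.0003,0,0.0005],0],
  [-0.4,[-0.0003,0,0.0005],0],
])

```text
t: 14.7
tcp_pos: [0.5865, 0.08, 0.2071]
tcp_rot: [[-1.0, 0.0, 0.0], [0.0, 1.0, -0.0], [-0.0, -0.0, -1.0]]
wrist_force: [0.3, 0.2, 0.5]
finger_gap: 0.687
gripper_force: 0.0
```

Request:
move_arm([
  [-0.4,[0,0,0.02],0],
  [-0.4,[0,0,0.05],0],
  [-0.4,[0,0,0.1],0],
  [-0.4,[0,0,0.15],0],
  [-0.4,[0,0,0.2],0],
  [-0.4,[0,0,0.2],0],
  [-0.4,[0,0,0.2],0],
])

```text
t: 15.4
tcp_pos: [0.5864, 0.08, 0.3687]
tcp_rot: [[-1.0, 0.0, 0.002], [0.0, 1.0, 0.001], [-0.002, 0.001, -1.0]]
wrist_force: [0.3, 0.4, -1.3]
finger_gap: 0.7
gripper_force: 0.0
```

```bash
python3 w.py pics/w3.png; python3 -c "
from h import *
s=sense();print(s['t'],s['tcp_pos'],s['finger_gap'],s['wrist_force'])
a=cv2.imread('pics/side0.png');b=capture('side');d=cv2.absdiff(a,b).max(2)
# gauge blade area change
print('gauge diff',(d[100:165,185:205]>40).sum())"
```

```text
15.45 [0.5862381  0.07995703 0.36740501] 0.7029267408749854 [ 1.03960535  0.89970994 -0.41727859]
gauge diff 0
```

View pics/w3.png

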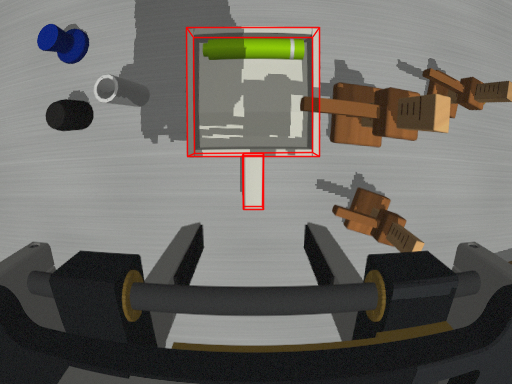

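The picture shows the tray level on its original outline at (253,92), the barrel at the low end at (253,48), the gauge unchanged, and the bystanders in place. Handing in.

```bash
python3 -c "
from station import *
print(sign_off())"
```

```text
the job is handed in; nothing more can be done
None
```

I tipped the tray to about 20° until its rim touched the jaw, held that light contact (about 3–4 N at the jaw) for just over 2 s, then lowered it level onto its original spot and let go; the barrel is at the low end, the final pictures show the gauge and other parts unmoved, and the job is handed in at about 15.5 s.

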